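Square up a junction box on a backboard

TASK

The white junction box on the plywood backboard sits crooked. Lay the T-square flat, its stock on the bench and its blade over the board, between the white box and the dark power unit, and press its stock flush against the board's front edge, firmly but gently; then, keeping the stock flush, slide the square along the edge so that the blade pushes the box until the box's side lies flat along the blade. Do not touch the box with the gripper or shift the power unit; let go and leave the square lying in place, flush with the edge and touching the box.

Things in the scene. Friction and masses are not known exactly. Their poses are not given: they have to be found in the camera images.
- cradle: Dark steel frame fixed on the bench, holding the clamped plywood backboard (260 x 460 mm, 14 mm thick, lying on the bench). Origin: middle of the frame, at bench height; x points away from the robot, y along the board's front edge, z up. How far in the board was slid differs and is NOT in this pose: its front edge lies anywhere from x = -150 to -110 mm; feel for it or see it.
- square: Loose T-square, about 0.4 kg, standing on its stock. Aluminium stock 30 (x) x 160 (y) x 28 mm high. Yellow blade 32 mm wide, 4 mm thick, out of the middle of the stock's front face from x = 15 to 215 mm, underside 15 mm up. Red grip block 30 (x) x 28 (y) mm on the stock's middle, from 28 to 58 mm up. Origin: centre of the stock's underside; x along the blade, y along the stock, z up.
- stock_left (a point): Point on the stock's front face (square's x = +15 mm, the face that goes against the board's edge), 7 mm up, 75 mm from the middle towards the square's +y. In use the stock stands on the bench and the blade skims 1 mm above the board. (The board's own origin is its middle: its front edge is its x = -130 mm; it stays put under 35 N.)
- stock_right (a point): Point on the stock's front face, 7 mm up, 75 mm from the middle towards the square's -y. Stock on bench or board edge slides with a friction coefficient of about 0.6.
- enclosure: White junction box, 110 (x) x 100 (y) x 55 mm high, 0.35 to 0.7 kg, loose on the board (2 to 5 N slide it), 6 to 12 degrees crooked at first, on the left or right half. Origin: centre of its underside; its sides are parallel to its x and y. It starts with at least 40 mm of board to the front edge.
- power_unit: Dark steel power unit, 100 (x) x 90 (y) x 45 mm high, about 0.9 kg, loose on the other half of the board, to be left alone. Origin: centre of its underside. The clear gap between it and the box is at least 100 mm.
There are look-alikes about, which are no part of the job. Leave any green look-alike of the enclosure alone.

How it is judged (in metres and radians):
On the way, in this order (a step that is already met when the one before it is completed fails the run):
1. the square lies flat and its stock is pressed (over 2 N) flush against the front edge at both ends (contact force between square and board above 2 N and x of stock_left in the frame of board between -0.132 and -0.126 m and x of stock_right in the frame of board between -0.132 and -0.126 m and z of square in the frame of board between -0.003 and 0.004 m and angle between square's own z axis and vertical below 0.03 rad), for 0.2 s.
2. with the stock flush, the blade has pushed the box square to the board, its side along the blade (angle between the x axis of enclosure and the x axis of cradle, either way round below 0.026 rad and y of enclosure in the frame of square between -0.0685 and 0.0685 m and x of stock_left in the frame of board between -0.133 and -0.126 m and x of stock_right in the frame of board between -0.133 and -0.126 m and z of square in the frame of board between -0.003 and 0.004 m and angle between square's own z axis and vertical below 0.03 rad), for 0.2 s.
At the end, for the whole second after the job is handed in: Square lying flat on bench, untouched, both ends of its stock within 2 mm of the board's front edge; box flat on the board, square to it within 1.5 degrees, its side within 2.5 mm of the blade; power unit within 6 mm of its start; all at rest (x of stock_left in the frame of board between -0.132 and -0.126 m and x of stock_right in the frame of board between -0.132 and -0.126 m and z of square in the frame of board between -0.003 and 0.004 m and angle between each of square, enclosure's own z axis and vertical below 0.03 rad and angle between the x axis of enclosure and the x axis of cradle, either way round below 0.026 rad and y of enclosure in the frame of square between -0.0685 and 0.0685 m and height (world z) of enclosure between 0.011 and 0.017 m and linear speed of each of square, enclosure below 0.01 m/s and distance of power_unit from where it was at the start of the episode below 0.006 m).
It fails at once if the square is pressed against the board with more than 35 N (contact force between square and board above 35 N).
It fails at once if the gripper touches the box (contact force between the fingers and enclosure above 0.5 N).
It fails at once if the power unit is shifted more than 6 mm (distance of power_unit from where it was at the start of the episode above 0.006 m).
It also fails if it takes over 54 s, if anything falls off the work surface, if the arm or the gripper's body presses on something with over 40 N, if the wrist force passes 120 N, or if a joint passes its speed limit or range.

ROBOT

A 6-joint arm with a two-finger parallel gripper is mounted at the origin on the work surface. World frame = base frame: x ahead of the robot, y to its left, z up, the work surface at z = 0. Lengths are in m, angles in degrees, forces in N, time in s.
With the tool pointing down it reaches from about 0.375 to 0.925 m from the base axis. Payload 5.7 kg.
Tool frame: the origin (TCP) lies at the centre of the arm's flange, where the gripper is bolted on; the fingertips stand 182 mm ahead of it and the grasp point (between the pads) lies 163 mm ahead of it; z points along the fingers, y is the line along which they close (so a half turn about z gives the same grasp; the last joint's range is limited). The gripper opens to 88 mm and grips with 3 to 60 N. Pads are 20 mm wide; open, the fingers measure 115 mm over their backs; the gripper's body (75 mm by 178 mm) begins 61 mm behind the grasp point.
Start: joints at [-79.36, 20.558, 86.54, -0, 72.909, -6.595], TCP at [0.178, -0.573, 0.405] pointing down, gripper open.
Joint ranges: [-170.27, 170.27], [-57.76, 135], [12.27, 136.19], [-55.21, 235.2], [11.17, 155.16], [-170.74, 170.74]. Speed limits (degrees/s): [136.94, 136.94, 180, 180, 180, 180].

INTERFACE

Orientations are given as a 3x3 rotation matrix whose columns are the frame's x, y, z axes.
In Python, from plant import r, cams gives the robot as it stands.
- The arm moves only by the tool play_rows, never from a script. Its argument "rows" is a list of rows, each an object with "jaw": the finger opening in m, from 0 to 0.0878; "travel": the shift along the tool's x, y, z in m, a list of three; "roll": the turn about the tool's z in degrees. A call has 1 to 12 rows; each row shifts and turns the commanded pose from where the row before left it, along the tool's axes as they then stand; what a row does not reach is not made up. A row lasts 1/12 s, in which the tool goes at most 41.7 mm and 7.16 degrees, less where a joint would pass 70% of its speed; a pose out of reach is approached as far as the arm can. A call with a gripper value outside its range is refused whole. The fingers move at their own pace and stop on an object; the grip force is fixed at half the most. Time passes only in rows, so rows that do not move let the fingers close. It gives the time, the measured TCP pose, the force, the opening and the grip force at its end, in the units of the state.
- r.get_state(): the state, without advancing time (a new reading comes with each control period).
- cams.get_image(name): name is "scene" or "top" or "wrist"; returns (picture, depth): 384x512x3 uint8, red, green, blue; 384x512 float32, m along the optical axis (not along the pixel's ray), 0 where there is no reading.
- cams.get_calibration(name): a dict with "vertical_fov" (degrees; the focal length in pixels is half the picture's height over the tangent of half this angle, whatever the lens; pixels are square), "cx", "cy" (the principal point, pixels), "k1" (the pictures are not rectified: a ray, as slopes to the right and down, at radius r is drawn at 1 + k1 r^2 times it, then the intrinsics apply), "pose" (4x4, takes a point from camera to world coordinates); the wrist camera has in their place "hand_eye" (4x4, takes a point from camera to tool coordinates, whose origin is the TCP and whose axes are the flange's). Camera axes: x right, y up, looking along -z (the intrinsics and any distortion apply to the point x, -y, -z); pixel columns grow to the right and rows downward; lengths in m; the calibration is good to about 2 mm. A picture is of the moment at which its call begins: read the wrist's pose just before it. get_calibration takes no time and is no camera call.
- r.finish_job(): hands the job in; it is judged then, once.
The state is a dict: "clock": time; "joint_positions": joint angles; "qd": joint speeds; "joint_efforts": joint torques, N m; "tcp_pos": TCP position; "orientation": TCP orientation; "wrist_force": force on the tool from outside, world axes, zero at the start; "wrist_torque": the same for the moment, N m; "finger_gap": finger opening in m; "finger_force": force on a finger pad.
Only numpy, scipy, OpenCV 4.12 (cv2) and the standard library are available. Lean on these libraries where they do the work, as an engineer would, in place of code of your own. Each camera call takes 0.05 s, during which the arm holds its last target. There are 200 camera calls.

## Working session

There is one attempt and no reset: what is moved stays moved. The work goes in short steps, Python scripts to look and compute and a tool call to move; the robot and the scene stay as the last step left them, time stands still between calls to the robot, and variables do not carry over. Pictures are saved under pics/ and viewed, at most 10 in all, crops included, and the job is handed in when it is done.

Besides the shell and the picture viewer there is one more tool, called after ">>>" as a command line: name --argument value ..., lists and objects as JSON in quotes. play_rows: Moves the arm, as the interface text tells. Its arguments: {"type":"object","properties":{"rows":{"type":"array","items":{"type":"object","properties":{"jaw":{"type":"number"},"travel":{"type":"array","items":{"type":"number"}},"roll":{"type":"number"}}}}},"required":["rows"]}

```bash
ls; mkdir -p pics; cat > h.py <<'E'
import numpy as np,cv2
from plant import r,cams
def save(im,n): cv2.imwrite('pics/'+n,im[:,:,::-1])
def pose(name,st=None):
    c=cams.get_calibration(name)
    if 'pose' in c: return c,np.array(c['pose'])
    T=np.eye(4);T[:3,:3]=st['orientation'];T[:3,3]=st['tcp_pos']
    return c,T@np.array(c['hand_eye'])
def rays(c,T,px):
    px=np.atleast_2d(np.array(px,float)); f=192/np.tan(np.radians(c['vertical_fov'])/2)
    K=np.array([[f,0,c['cx']],[0,f,c['cy']],[0,0,1]])
    u=cv2.undistortPoints(px[:,None,:],K,np.array([c['k1'],0,0,0,0.]))[:,0]
    return T[:3,3],np.c_[u[:,0],-u[:,1],-np.ones(len(u))]@T[:3,:3].T
def onplane(c,T,px,z):
    o,d=rays(c,T,px); return o+d*((z-o[2])/d[:,2])[:,None]
E
python3 - <<'E'
from h import *
st=r.get_state();print({k:np.round(v,3).tolist() for k,v in st.items()})
for n in ['top','scene']:
    im,d=cams.get_image(n);save(im,n+'0.png');np.savez(n+'0.npz',im=im,d=d)
    c=cams.get_calibration(n);print(n,c)
E
```

```text
pics
{'clock': 0.0, 'joint_positions': [-79.362, 20.598, 86.599, 0.0, 72.908, -6.595], 'qd': [-0.043, 0.061, 0.097, -0.041, -0.085, 0.007], 'joint_efforts': [-0.003, -51.539, -27.073, 0.067, 0.035, -0.0], 'tcp_pos': [0.178, -0.573, 0.404], 'orientation': [[0.955, 0.296, -0.0], [0.296, -0.955, 0.002], [0.0, -0.002, -1.0]], 'wrist_force': [-0.17, -0.125, -0.759], 'wrist_torque': [0.04, 0.021, -0.046], 'finger_force': 0.0, 'finger_gap': 0.088}
top {'vertical_fov': 55.34576848458714, 'cx': 258.94260819531166, 'cy': 193.6726782860277, 'k1': -0.024809398047663415, 'pose': array([[ 0.01516442,  0.99522954, -0.09637536,  0.40156765],
       [-0.99983958,  0.01601195,  0.00802675, -0.09714817],
       [ 0.00953162,  0.09623818,  0.9953127 ,  0.96774164],
       [ 0.        ,  0.        ,  0.        ,  1.        ]])}
scene {'vertical_fov': 49.29090075846196, 'cx': 260.5311478436796, 'cy': 189.05832706861105, 'k1': -0.04340511584059203, 'pose': array([[ 0.2344056 , -0.71235065,  0.6615214 ,  1.1387268 ],
       [ 0.9721088 ,  0.17711248, -0.15373888, -0.28548492],
       [-0.00764771,  0.67910803,  0.7339985 ,  0.78437117],
       [ 0.        ,  0.        ,  0.        ,  1.        ]])}
```

View pics/top0.png

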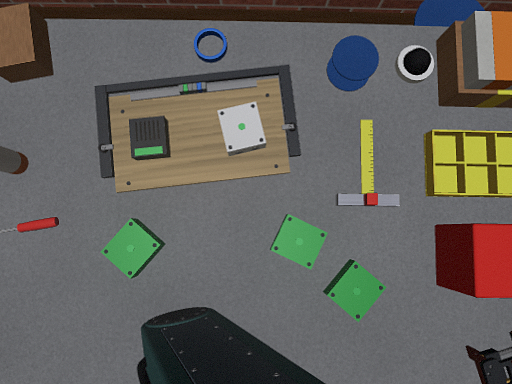

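View pics/scene0.png

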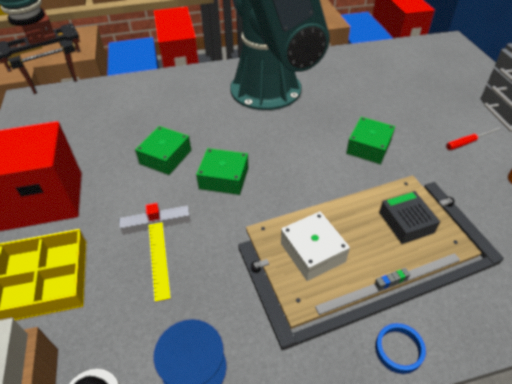

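The three green boxes at (132,248), (299,241) and (356,290) are look-alikes. The white box at (242,127) is on the board and matches the enclosure. The only T-square is at (370,200), blade pointing away, and the dark unit is at (148,138).

```bash
cat >> h.py <<'E'
def quad(m):
    cs,_=cv2.findContours(m.astype(np.uint8),cv2.RETR_EXTERNAL,cv2.CHAIN_APPROX_NONE)
    return max(cs,key=cv2.contourArea)[:,0].astype(float)
def roi(m,x0,y0,x1,y1):
    o=np.zeros_like(m);o[y0:y1,x0:x1]=m[y0:y1,x0:x1];return o
def rect(P): 
    (c,s,a)=cv2.minAreaRect((P[:,:2]*1000).astype(np.float32)); return np.round(c,1),np.round(s,1),round(a,2)
E
python3 - <<'E'
from h import *
im=np.load('top0.npz')['im'];hsv=cv2.cvtColor(im,cv2.COLOR_RGB2HSV);H,S,V=cv2.split(hsv)
c,T=pose('top')
red=roi(((H<8)|(H>172))&(S>150)&(V>80),340,180,400,215)
print('grip',rect(onplane(c,T,quad(red),.058)))
yel=roi((H>22)&(H<35)&(S>120)&(V>120),350,110,385,200)
print('blade',rect(onplane(c,T,quad(yel),.019)))
g=roi((S<40)&(V>135),330,185,405,212)
print('stock',rect(onplane(c,T,quad(g),.028)))
w=roi((S<40)&(V>190),205,90,280,160)
print('box',rect(onplane(c,T,quad(w),.069)))
pu=roi((V<85),125,112,172,162); print('pu',rect(onplane(c,T,quad(pu),.059)))
# front edge: lowest wood pixel per column
wood=(H>8)&(H<25)&(S>50)&(V>90)
pts=[]
for x in range(125,286,3):
    ys=np.where(wood[150:205,x])[0]
    if len(ys): pts.append((x,150+ys.max()+.5))
P=onplane(c,T,pts,.014)
vx,vy,x0,y0=cv2.fitLine(P[:,:2].astype(np.float32),cv2.DIST_HUBER,0,.001,.001).ravel()
res=(P[:,0]-x0)*vy-(P[:,1]-y0)*vx
print('edge p',x0,y0,'dir',vx,vy,'ang of normal',np.degrees(np.arctan2(vy,vx)),np.abs(res).max(), P[[0,-1]])
s=red*255; big=cv2.resize(im[85:220,85:410],None,fx=2.4,fy=2.4,interpolation=cv2.INTER_CUBIC);save(big,'crop.png')
E
```

```text
grip (array([ 482. , -388.1]), array([25.3, 28.3]), 89.25)
blade (array([ 597.8, -387.8]), array([196.4,  32.5]), 0.13)
stock (array([ 483.2, -341.7]), array([65.1, 28.6]), 89.68)
box (array([658.3, -57.3]), array([107.4,  96.8]), 14.56)
pu (array([627.1, 175.9]), array([108.1,  98.6]), 6.8)
edge p 0.52271056 0.038282342 dir 0.1292439 -0.99161285 ang of normal -82.5741 0.0021525257608848384 [[ 0.49662136  0.24605245  0.014     ]
 [ 0.55100622 -0.16999048  0.014     ]]
```

View pics/crop.png

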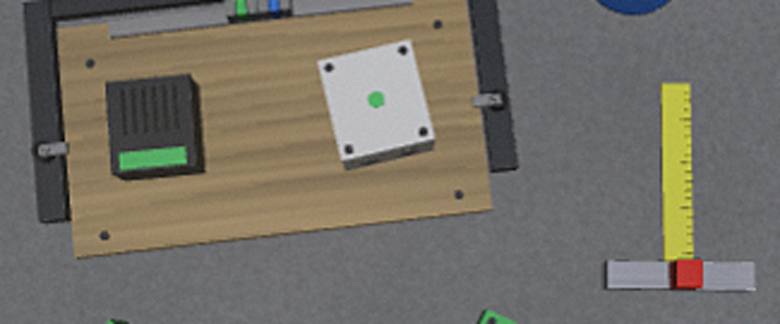

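Besides the target box and square, the crop shows the board's front edge running from (75,258) to (492,210), with a clear gap between the units. The measured sizes agree with the ones given, so I'm turning to square yaw 0 and moving above the grip.

>>> play_rows --rows '[{"jaw":0.0878,"travel":[0,0,0],"roll":5.73},{"jaw":0.0878,"travel":[0,0,0],"roll":5.73},{"jaw":0.0878,"travel":[0,0,0],"roll":5.73}]'

```text
clock: 0.35
tcp_pos: [0.1777, -0.5729, 0.4041]
orientation: [[1.0, -0.004, -0.0], [-0.004, -1.0, 0.001], [-0.0, -0.001, -1.0]]
wrist_force: [0.2, -0.8, 0.6]
finger_gap: 0.0877
finger_force: 0.0
```

>>> play_rows --rows '[{"jaw":0.0878,"travel":[0.0304,-0.0185,0.005],"roll":0},{"jaw":0.0878,"travel":[0.0304,-0.0185,0.005],"roll":0},{"jaw":0.0878,"travel":[0.0304,-0.0185,0.005],"roll":0},{"jaw":0.0878,"travel":[0.0304,-0.0185,0.005],"roll":0},{"jaw":0.0878,"travel":[0.0304,-0.0185,0.005],"roll":0},{"jaw":0.0878,"travel":[0.0304,-0.0185,0.005],"roll":0},{"jaw":0.0878,"travel":[0.0304,-0.0185,0.005],"roll":0},{"jaw":0.0878,"travel":[0.0304,-0.0185,0.005],"roll":0},{"jaw":0.0878,"travel":[0.0304,-0.0185,0.005],"roll":0},{"jaw":0.0878,"travel":[0.0304,-0.0185,0.005],"roll":0},{"jaw":0.0878,"travel":[0,0,0],"roll":0},{"jaw":0.0878,"travel":[0,0,0],"roll":0}]'

```text
clock: 1.35
tcp_pos: [0.4827, -0.3864, 0.3538]
orientation: [[1.0, 0.004, -0.001], [0.004, -1.0, 0.001], [-0.001, -0.001, -1.0]]
wrist_force: [0.1, -0.1, 0.4]
finger_gap: 0.088
finger_force: 0.0
```

```bash
python3 - <<'E'
from h import *
st=r.get_state();im,d=cams.get_image('wrist');save(im,'w1.png');np.savez('w1.npz',im=im,d=d,o=st['orientation'],t=st['tcp_pos'])
print(st['clock'],st['tcp_pos'],np.round(st['orientation'],4).tolist(),cams.get_calibration('wrist'))
c,T=pose('wrist',st);H,S,V=cv2.split(cv2.cvtColor(im,cv2.COLOR_RGB2HSV))
red=((H<8)|(H>172))&(S>150)&(V>60)
q=quad(red);print(q.min(0),q.max(0));print('grip',rect(onplane(c,T,q,.058)))
yel=(H>22)&(H<35)&(S>120)&(V>100);q=quad(yel);print(q.min(0),q.max(0));print('blade',rect(onplane(c,T,q,.019)))
E
```

```text
1.35 [ 0.48272359 -0.38644066  0.35376663] [[1.0, 0.0042, -0.0012], [0.0042, -1.0, 0.0011], [-0.0012, -0.0011, -1.0]] {'vertical_fov': 60.82068738233223, 'cx': 257.2774457276656, 'cy': 187.59464957314907, 'k1': -0.08603169270692428, 'hand_eye': array([[-1.48048360e-03,  9.64447380e-01,  2.64270808e-01,
         7.13205400e-02],
       [ 9.99998889e-01,  1.38256826e-03,  5.56503464e-04,
         3.70503395e-04],
       [ 1.71345876e-04,  2.64271339e-01, -9.64448355e-01,
         2.07009752e-02],
       [ 0.00000000e+00,  0.00000000e+00,  0.00000000e+00,
         1.00000000e+00]])}
[416. 227.] [511. 281.]
grip (array([ 412.2, -588.1]), array([55.9, 95.1]), 0.21)
[414.   0.] [511. 169.]
blade (array([ 565.8, -589.7]), array([164.1, 107.3]), 4.7)
```

View pics/w1.png

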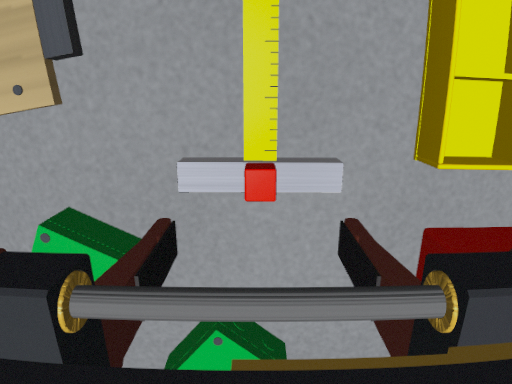

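The grip block is at (261,182), the blade at (261,80) and the stock at (260,175). My masks picked up other red and yellow objects, so I'm limiting them to the square.

```bash
python3 - <<'E'
from h import *
z=np.load('w1.npz');im=z['im'];c,T=pose('wrist',dict(orientation=z['o'],tcp_pos=z['t']))
H,S,V=cv2.split(cv2.cvtColor(im,cv2.COLOR_RGB2HSV))
red=roi(((H<8)|(H>172))&(S>150)&(V>215),230,150,300,215)
q=quad(red);print(q.min(0),q.max(0));print('grip',rect(onplane(c,T,q,.058)))
yel=roi((H>22)&(H<35)&(S>120)&(V>100),230,0,300,165);q=quad(yel);print('blade',rect(onplane(c,T,q,.019)))
g=roi((S<40)&(V>155),170,155,350,200);q=quad(g|red);print(q.min(0),q.max(0));print('stock',rect(onplane(c,T,q,.028)))
E
```

```text
[258. 192.] [258. 192.]
grip (array([ 474.3, -387. ]), array([0., 0.]), 0.0)
blade (array([ 567.4, -388.7]), array([144. ,  31.6]), 0.09)
[177. 162.] [246. 192.]
stock (array([ 480.3, -342.3]), array([29.7, 66.7]), 0.06)
```

>>> play_rows --rows '[{"jaw":0.0878,"travel":[-0.0005,0.002,0.03],"roll":0},{"jaw":0.0878,"travel":[0,0,0.03],"roll":0},{"jaw":0.0878,"travel":[0,0,0.03],"roll":0},{"jaw":0.0878,"travel":[0,0,0.025],"roll":0},{"jaw":0.0878,"travel":[0,0,0.015],"roll":0},{"jaw":0.0878,"travel":[0,0,0.01],"roll":0},{"jaw":0.0878,"travel":[0,0,0],"roll":0}]'

```text
clock: 1.98
tcp_pos: [0.4793, -0.3902, 0.2127]
orientation: [[1.0, -0.001, -0.003], [-0.001, -1.0, 0.003], [-0.003, -0.003, -1.0]]
wrist_force: [0.2, -1.1, -0.5]
finger_gap: 0.0876
finger_force: 0.0
```

>>> play_rows --rows '[{"jaw":0.02,"travel":[0,0,0],"roll":0},{"jaw":0.02,"travel":[0,0,0],"roll":0},{"jaw":0.02,"travel":[0,0,0],"roll":0},{"jaw":0.02,"travel":[0,0,0],"roll":0},{"jaw":0.02,"travel":[0,0,0],"roll":0},{"jaw":0.02,"travel":[0,0,0],"roll":0},{"jaw":0.02,"travel":[0,0,0],"roll":0},{"jaw":0.02,"travel":[0,0,0],"roll":0},{"jaw":0.02,"travel":[0,0,0],"roll":0}]'

```text
clock: 2.73
tcp_pos: [0.4811, -0.3897, 0.2146]
orientation: [[1.0, 0.001, -0.0], [0.001, -1.0, 0.0], [-0.0, -0.0, -1.0]]
wrist_force: [-0.5, -0.4, 0.1]
finger_gap: 0.0311
finger_force: 0.0
```

>>> play_rows --rows '[{"jaw":0.02,"travel":[0,0,0],"roll":0},{"jaw":0.02,"travel":[0,0,0],"roll":0},{"jaw":0.02,"travel":[0,0,0],"roll":0},{"jaw":0.02,"travel":[0,0,0],"roll":0},{"jaw":0.02,"travel":[0,0,0],"roll":0}]'

```text
clock: 3.15
tcp_pos: [0.4811, -0.3894, 0.2146]
orientation: [[1.0, 0.001, -0.0], [0.001, -1.0, 0.001], [-0.0, -0.001, -1.0]]
wrist_force: [1.3, 3.7, 2.3]
finger_gap: 0.028
finger_force: 30.0
```

>>> play_rows --rows '[{"jaw":0.02,"travel":[0,0,-0.005],"roll":0},{"jaw":0.02,"travel":[0,0,-0.01],"roll":0},{"jaw":0.02,"travel":[0,0,-0.01],"roll":0},{"jaw":0.02,"travel":[0,0,-0.01],"roll":0},{"jaw":0.02,"travel":[0,0,-0.01],"roll":0},{"jaw":0.02,"travel":[0,0,-0.01],"roll":0},{"jaw":0.02,"travel":[0,0,-0.01],"roll":0},{"jaw":0.02,"travel":[0,0,-0.01],"roll":0},{"jaw":0.02,"travel":[0,0,-0.01],"roll":0},{"jaw":0.02,"travel":[0,0,-0.005],"roll":0},{"jaw":0.02,"travel":[0,0,0],"roll":0},{"jaw":0.02,"travel":[0,0,0],"roll":0}]'

```text
clock: 4.15
tcp_pos: [0.4811, -0.3898, 0.3049]
orientation: [[1.0, 0.001, 0.0], [0.001, -1.0, -0.0], [0.0, 0.0, -1.0]]
wrist_force: [-0.6, -1.2, -4.6]
finger_gap: 0.0281
finger_force: 30.0
```

```bash
python3 - <<'E'
from h import *
st=r.get_state();im,d=cams.get_image('wrist');c,T=pose('wrist',st);save(im,'w2.png');np.savez('w2.npz',im=im,d=d,o=st['orientation'],t=st['tcp_pos'])
print(st['tcp_pos'],st['finger_gap'],np.round(st['wrist_force'],2))
# blade height along its length from depth
H,S,V=cv2.split(cv2.cvtColor(im,cv2.COLOR_RGB2HSV))
f=192/np.tan(np.radians(c['vertical_fov'])/2)
yel=roi((H>22)&(H<35)&(S>120)&(V>100),200,0,320,384)
v,u=np.where(yel&(d>0));o,dr=rays(c,T,np.c_[u,v]);P=o+dr*d[v,u][:,None]
print(len(P),P.min(0),P.max(0)); A=np.c_[P[:,0]-.48,P[:,1]+.39,np.ones(len(P))];print('plane',np.linalg.lstsq(A,P[:,2],rcond=None)[0])
E
```

```text
[ 0.48113912 -0.38982087  0.30491278] 0.028119437971647246 [-0.56 -1.21 -4.61]
12269 [ 0.49481849 -0.41605289 -0.00191725] [ 0.62821211 -0.36415444  0.11244387]
plane [-0.00095995  0.00652386  0.10840758]
```

>>> play_rows --rows '[{"jaw":0.02,"travel":[0,-0.012,0],"roll":0},{"jaw":0.02,"travel":[0,-0.024,0],"roll":0},{"jaw":0.02,"travel":[0,-0.035,0],"roll":0},{"jaw":0.02,"travel":[0,-0.035,0],"roll":0},{"jaw":0.02,"travel":[0,-0.035,0],"roll":0},{"jaw":0.02,"travel":[0,-0.035,0],"roll":0},{"jaw":0.02,"travel":[0,-0.035,0],"roll":0},{"jaw":0.02,"travel":[0,-0.035,0],"roll":0},{"jaw":0.02,"travel":[0,-0.035,0],"roll":0},{"jaw":0.02,"travel":[0,-0.035,0],"roll":0},{"jaw":0.02,"travel":[0,-0.035,0],"roll":0},{"jaw":0.02,"travel":[0,-0.035,0],"roll":0}]'

```text
clock: 5.2
tcp_pos: [0.4796, -0.0015, 0.3043]
orientation: [[1.0, 0.001, -0.001], [0.001, -1.0, 0.001], [-0.001, -0.001, -1.0]]
wrist_force: [0.3, -0.2, -3.2]
finger_gap: 0.0277
finger_force: 30.0
```

>>> play_rows --rows '[{"jaw":0.02,"travel":[-0.002,-0.024,0],"roll":0},{"jaw":0.02,"travel":[-0.002,-0.015,0],"roll":0},{"jaw":0.02,"travel":[0,-0.005,0],"roll":0},{"jaw":0.02,"travel":[0,0,0],"roll":-2.4},{"jaw":0.02,"travel":[0,0,0],"roll":-2.5},{"jaw":0.02,"travel":[0,0,0],"roll":-2.5},{"jaw":0.02,"travel":[0,0,0],"roll":0},{"jaw":0.02,"travel":[0,0,0],"roll":0},{"jaw":0.02,"travel":[0,0,0],"roll":0}]'

```text
clock: 5.95
tcp_pos: [0.4766, 0.04, 0.3045]
orientation: [[0.992, 0.128, -0.0], [0.128, -0.992, 0.0], [-0.0, -0.0, -1.0]]
wrist_force: [-0.0, -0.4, -4.4]
finger_gap: 0.028
finger_force: 30.0
```

```bash
python3 - <<'E'
from h import *
st=r.get_state();im,d=cams.get_image('wrist');save(im,'w3.png');np.savez('w3.npz',im=im,d=d,o=st['orientation'],t=st['tcp_pos'])
im,d=cams.get_image('top');save(im,'top3.png');np.savez('top3.npz',im=im,d=d)
print(st['clock'],st['tcp_pos'],np.round(st['orientation'],4).tolist())
E
```

```text
5.95 [0.47658457 0.03996956 0.3045173 ] [[0.9918, 0.1279, -0.0005], [0.1279, -0.9918, 0.0001], [-0.0005, -0.0001, -1.0]]
```

View pics/w3.png

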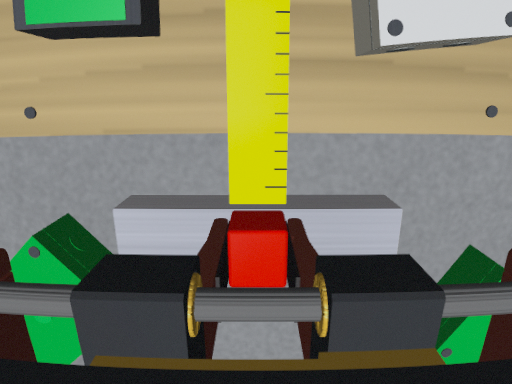

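The board edge runs along row 135. The stock's front face is short of it at rows 196–208, the blade (225–290) is centred in the gap, and the white box is at upper right.

```bash
python3 - <<'E'
from h import *
z=np.load('w3.npz');im=z['im'];c,T=pose('wrist',dict(orientation=z['o'],tcp_pos=z['t']));R=z['o'];t=z['t']
H,S,V=cv2.split(cv2.cvtColor(im,cv2.COLOR_RGB2HSV))
wood=(H>8)&(H<25)&(S>70)
pts=[(x,100+np.where(wood[100:160,x])[0].max()+.5) for x in list(range(5,215,5))+list(range(305,508,5))]
P=onplane(c,T,pts,.014)
vx,vy,x0,y0=cv2.fitLine(P[:,:2].astype(np.float32),cv2.DIST_HUBER,0,.001,.001).ravel()
res=(P[:,0]-x0)*vy-(P[:,1]-y0)*vx
a=np.degrees(np.arctan2(vy,vx));print('edge',x0,y0,'normal yaw',(a+90)%180,'res',np.abs(res).max())
print('tool yaw',np.degrees(np.arctan2(R[1,0],R[0,0])))
yel=roi((H>22)&(H<35)&(S>120)&(V>100),200,0,320,210)
e=[(np.where(yel[y])[0].min(),np.where(yel[y])[0].max()) for y in range(5,195,5)]
mid=onplane(c,T,[((a+b)/2,y) for (a,b),y in zip(e,range(5,195,5))],.109)
m=cv2.fitLine(mid[:,:2].astype(np.float32),cv2.DIST_HUBER,0,.001,.001).ravel();print('blade yaw',np.degrees(np.arctan(m[1]/m[0])))
# stock front/top edge
L=cv2.cvtColor(im,cv2.COLOR_RGB2GRAY).astype(int)
cols=list(range(135,215,5))+list(range(300,385,5))
q=[(x,198+np.argmax(np.diff(L[198:218,x]))+.5) for x in cols];print(q[:3],q[-3:])
F=onplane(c,T,q,.118)
m=cv2.fitLine(F[:,:2].astype(np.float32),cv2.DIST_HUBER,0,.001,.001).ravel();print('stock face yaw',(np.degrees(np.arctan2(m[1],m[0]))+90)%180, 'pt',m[2:])
n=np.array([-vy,vx]); n=n*np.sign(n[0])
print('gap from stock face to edge', (np.array([x0,y0])-m[2:])@n,'gap nominal tcp+15', (np.array([x0,y0])-t[:2])@n-.015)
E
```

```text
edge 0.5201647 0.047991827 normal yaw 7.458481 res 0.0005194456437739615
tool yaw 7.349441232052576
blade yaw 7.439985
[(135, np.float64(208.5)), (140, np.float64(208.5)), (145, np.float64(208.5))] [(370, np.float64(208.5)), (375, np.float64(208.5)), (380, np.float64(208.5))]
stock face yaw 7.273247 pt [0.4914125  0.03515629]
gap from stock face to edge 0.030175122 gap nominal tcp+15 0.029252790229967476
```

>>> play_rows --rows '[{"jaw":0.02,"travel":[0,0,0.01],"roll":0},{"jaw":0.02,"travel":[0,0,0.015],"roll":0},{"jaw":0.02,"travel":[0,0,0.015],"roll":0},{"jaw":0.02,"travel":[0,0,0.015],"roll":0},{"jaw":0.02,"travel":[0,0,0.015],"roll":0},{"jaw":0.02,"travel":[0,0,0.01],"roll":0},{"jaw":0.02,"travel":[0,0,0.006],"roll":0},{"jaw":0.02,"travel":[0,0,0.003],"roll":0},{"jaw":0.02,"travel":[0,0,0.001],"roll":0},{"jaw":0.02,"travel":[0,0,0],"roll":0},{"jaw":0.02,"travel":[0,0,0],"roll":0}]'

```text
clock: 6.97
tcp_pos: [0.4772, 0.0402, 0.2152]
orientation: [[0.992, 0.129, 0.001], [0.129, -0.992, 0.0], [0.001, 0.0, -1.0]]
wrist_force: [-0.3, -0.1, -4.6]
finger_gap: 0.0276
finger_force: 30.0
```

```bash
python3 - <<'E'
from plant import r
s=r.get_state();print(s['tcp_pos'],s['wrist_force'],s['wrist_torque'])
E
```

```text
[0.47719465 0.04018131 0.21520603] [-0.29070439 -0.12852943 -4.57952038] [-0.01853021  0.04439867  0.008069  ]
```

>>> play_rows --rows '[{"jaw":0.02,"travel":[0.004,0,0],"roll":0},{"jaw":0.02,"travel":[0.006,0,0],"roll":0},{"jaw":0.02,"travel":[0.006,0,0],"roll":0},{"jaw":0.02,"travel":[0.005,0,0],"roll":0},{"jaw":0.02,"travel":[0.003,0,0],"roll":0},{"jaw":0.02,"travel":[0.001,0,0],"roll":0},{"jaw":0.02,"travel":[0,0,0.0007],"roll":0},{"jaw":0.02,"travel":[0,0,0],"roll":0}]'

```text
clock: 7.63
tcp_pos: [0.5024, 0.0435, 0.2146]
orientation: [[0.992, 0.129, 0.002], [0.129, -0.992, 0.0], [0.002, 0.0, -1.0]]
wrist_force: [0.9, -0.3, 2.7]
finger_gap: 0.0279
finger_force: 30.0
```

>>> play_rows --rows '[{"jaw":0.02,"travel":[0.001,0,0],"roll":0},{"jaw":0.02,"travel":[0.001,0,0],"roll":0},{"jaw":0.02,"travel":[0,0,0],"roll":0}]'

```text
clock: 7.88
tcp_pos: [0.5031, 0.0436, 0.2146]
orientation: [[0.992, 0.13, -0.001], [0.13, -0.992, -0.0], [-0.001, 0.0, -1.0]]
wrist_force: [-2.2, -0.7, 7.8]
finger_gap: 0.0281
finger_force: 30.0
```

>>> play_rows --rows '[{"jaw":0.02,"travel":[0.0005,0,0],"roll":0},{"jaw":0.02,"travel":[0.0005,0,0],"roll":0},{"jaw":0.02,"travel":[0,0,0],"roll":0}]'

```text
clock: 8.13
tcp_pos: [0.5034, 0.0436, 0.2146]
orientation: [[0.992, 0.13, -0.003], [0.13, -0.992, -0.0], [-0.003, 0.0, -1.0]]
wrist_force: [-4.4, -2.5, 11.7]
finger_gap: 0.0278
finger_force: 30.0
```

>>> play_rows --rows '[{"jaw":0.02,"travel":[0,0,-0.0007],"roll":0},{"jaw":0.02,"travel":[0,0,0],"roll":0},{"jaw":0.02,"travel":[0,0,0],"roll":0}]'

```text
clock: 8.38
tcp_pos: [0.5042, 0.0438, 0.2146]
orientation: [[0.992, 0.13, -0.001], [0.13, -0.992, 0.0], [-0.001, -0.0, -1.0]]
wrist_force: [-2.1, -1.6, 0.6]
finger_gap: 0.0272
finger_force: 30.0
```

>>> play_rows --rows '[{"jaw":0.02,"travel":[0.0005,0,0],"roll":0},{"jaw":0.02,"travel":[0.0005,0,0],"roll":0},{"jaw":0.02,"travel":[0,0,0],"roll":0}]'

```text
clock: 8.63
tcp_pos: [0.5047, 0.0439, 0.2146]
orientation: [[0.992, 0.13, -0.003], [0.13, -0.992, -0.0], [-0.003, -0.0, -1.0]]
wrist_force: [-4.8, -1.9, 5.7]
finger_gap: 0.0281
finger_force: 30.0
```

```bash
python3 - <<'E'
from h import *
st=r.get_state();print(st['tcp_pos'],st['wrist_force'],st['wrist_torque'])
im,d=cams.get_image('wrist');save(im,'w4.png')
E
```

```text
[0.50466166 0.04385745 0.21464197] [-4.76463169 -1.89210487  5.65209416] [-0.17516036  0.9063271   0.02924766]
```

View pics/w4.png

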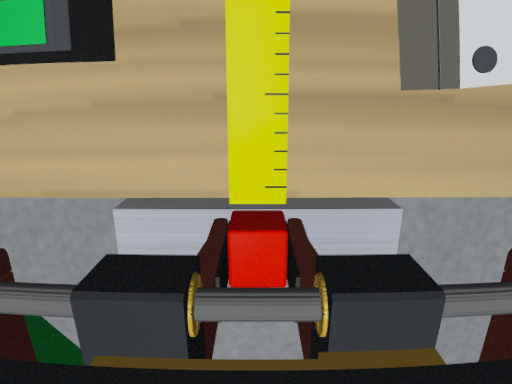

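The board edge (row 197) has almost reached the base of the stock's front face (row 198). By the measured gap, about 1–2 mm remain.

>>> play_rows --rows '[{"jaw":0.02,"travel":[0.0005,0,-0.0003],"roll":0},{"jaw":0.02,"travel":[0.0005,0,0],"roll":0},{"jaw":0.02,"travel":[0,0,0],"roll":0}]'

```text
clock: 8.93
tcp_pos: [0.5064, 0.0441, 0.2146]
orientation: [[0.992, 0.13, -0.001], [0.13, -0.992, 0.0], [-0.001, -0.0, -1.0]]
wrist_force: [-1.5, -0.6, -2.7]
finger_gap: 0.028
finger_force: 30.0
```

>>> play_rows --rows '[{"jaw":0.02,"travel":[0.0005,0,-0.0003],"roll":0},{"jaw":0.02,"travel":[0.0005,0,0],"roll":0},{"jaw":0.02,"travel":[0,0,0],"roll":0}]'

```text
clock: 9.18
tcp_pos: [0.5068, 0.0442, 0.2148]
orientation: [[0.992, 0.13, -0.002], [0.13, -0.992, 0.0], [-0.002, -0.0, -1.0]]
wrist_force: [-3.6, -1.5, -5.0]
finger_gap: 0.0278
finger_force: 30.0
```

>>> play_rows --rows '[{"jaw":0.02,"travel":[0.0005,0,-0.0002],"roll":0},{"jaw":0.02,"travel":[0,0,0],"roll":0},{"jaw":0.02,"travel":[0,0,0],"roll":0}]'

```text
clock: 9.43
tcp_pos: [0.5069, 0.0442, 0.2149]
orientation: [[0.992, 0.13, -0.003], [0.13, -0.992, 0.0], [-0.003, -0.0, -1.0]]
wrist_force: [-5.0, -1.1, -7.5]
finger_gap: 0.0276
finger_force: 30.0
```

>>> play_rows --rows '[{"jaw":0.02,"travel":[0.0005,0,0.0005],"roll":0},{"jaw":0.02,"travel":[0.0005,0,0],"roll":0},{"jaw":0.02,"travel":[0,0,0],"roll":0}]'

```text
clock: 9.68
tcp_pos: [0.5072, 0.0443, 0.2147]
orientation: [[0.992, 0.13, -0.005], [0.13, -0.992, -0.0], [-0.005, -0.0, -1.0]]
wrist_force: [-7.8, -3.0, -0.0]
finger_gap: 0.0277
finger_force: 30.0
```

>>> play_rows --rows '[{"jaw":0.02,"travel":[0.0005,0,0],"roll":0},{"jaw":0.02,"travel":[0.0005,0,0],"roll":0},{"jaw":0.02,"travel":[0,0,0],"roll":0}]'

```text
clock: 9.93
tcp_pos: [0.5075, 0.0443, 0.2147]
orientation: [[0.991, 0.13, -0.006], [0.13, -0.992, -0.0], [-0.006, -0.0, -1.0]]
wrist_force: [-10.6, -3.7, 2.3]
finger_gap: 0.0275
finger_force: 30.0
```

```bash
python3 - <<'E'
from h import *
st=r.get_state();print(st['tcp_pos'],st['wrist_force'],st['wrist_torque'],np.round(st['orientation'],4).tolist())
E
```

```text
[0.50752704 0.04434414 0.21465671] [-10.61971943  -3.72532882   2.27987988] [-0.55819638  1.58117729  0.07309928] [[0.9915, 0.13, -0.0064], [0.13, -0.9915, -0.0004], [-0.0064, -0.0005, -1.0]]
```

Both ends are now flush, with about 11 N of press. I'm sliding towards the box (tool +y).

>>> play_rows --rows '[{"jaw":0.02,"travel":[0.0003,0,0.0001],"roll":0},{"jaw":0.02,"travel":[0,0,0],"roll":0},{"jaw":0.02,"travel":[0,0,0],"roll":0},{"jaw":0.02,"travel":[0,0.002,0],"roll":0},{"jaw":0.02,"travel":[0,0.002,0],"roll":0},{"jaw":0.02,"travel":[0,0.002,0],"roll":0},{"jaw":0.02,"travel":[0,0.002,0],"roll":0},{"jaw":0.02,"travel":[0,0.002,0],"roll":0}]'

```text
clock: 10.6
tcp_pos: [0.5086, 0.0367, 0.2148]
orientation: [[0.992, 0.128, -0.007], [0.128, -0.992, 0.004], [-0.006, -0.005, -1.0]]
wrist_force: [-12.9, 13.7, 7.3]
finger_gap: 0.0278
finger_force: 30.0
```

```bash
cat >> h.py <<'E'
def rep():
    st=r.get_state();R=np.array(st['orientation']);n=np.array([.9915,.1298]);t=np.array([-.1298,.9915]);d=st['tcp_pos'][:2]-np.array([.5227,.0383]);f=np.array(st['wrist_force'])
    print('t %.2f n %.4f s %.4f z %.4f yaw %.2f | Fn %.1f Ft %.1f Fz %.1f Mz %.2f tilt %.4f %.4f gap %.4f'%(st['clock'],d@n,d@t,st['tcp_pos'][2],np.degrees(np.arctan2(R[1,0],R[0,0])),f[:2]@n,f[:2]@t,f[2],st['wrist_torque'][2],R[0,2],R[1,2],st['finger_gap']))
E
python3 -c "from h import *;rep()"
```

```text
t 10.60 n -0.0142 s 0.0002 z 0.2148 yaw 7.38 | Fn -11.0 Ft 15.3 Fz 7.3 Mz 0.17 tilt -0.0071 0.0042 gap 0.0278
```

>>> play_rows --rows '[{"jaw":0.02,"travel":[0,0.002,-0.0003],"roll":0},{"jaw":0.02,"travel":[0,0.003,0],"roll":0},{"jaw":0.02,"travel":[0,0.003,0],"roll":0},{"jaw":0.02,"travel":[0,0.003,0],"roll":0},{"jaw":0.02,"travel":[0,0.003,0],"roll":0},{"jaw":0.02,"travel":[0,0.003,0],"roll":0}]'

```text
clock: 11.1
tcp_pos: [0.5108, 0.0196, 0.2149]
orientation: [[0.992, 0.129, -0.007], [0.129, -0.992, 0.004], [-0.007, -0.005, -1.0]]
wrist_force: [-10.5, 10.7, 4.3]
finger_gap: 0.0279
finger_force: 30.0
```

```bash
python3 -c "from h import *;rep()"
```

```text
t 11.10 n -0.0142 s -0.0170 z 0.2149 yaw 7.40 | Fn -9.0 Ft 11.9 Fz 4.3 Mz 0.16 tilt -0.0071 0.0038 gap 0.0279
```

>>> play_rows --rows '[{"jaw":0.02,"travel":[0.0005,0.003,0],"roll":0},{"jaw":0.02,"travel":[0.0005,0.003,0],"roll":0},{"jaw":0.02,"travel":[0,0.003,0],"roll":0},{"jaw":0.02,"travel":[0,0.003,0],"roll":0},{"jaw":0.02,"travel":[0,0.003,0],"roll":0},{"jaw":0.02,"travel":[0,0.003,0],"roll":0},{"jaw":0.02,"travel":[0,0.002,0],"roll":0}]'

```text
clock: 11.68
tcp_pos: [0.5137, 0.0004, 0.2149]
orientation: [[0.992, 0.128, -0.009], [0.128, -0.992, 0.005], [-0.008, -0.006, -1.0]]
wrist_force: [-12.1, 13.9, 8.1]
finger_gap: 0.0277
finger_force: 30.0
```

```bash
python3 -c "from h import *;rep()"
```

```text
t 11.68 n -0.0139 s -0.0364 z 0.2149 yaw 7.38 | Fn -10.1 Ft 15.4 Fz 8.1 Mz 0.22 tilt -0.0090 0.0051 gap 0.0277
```

>>> play_rows --rows '[{"jaw":0.02,"travel":[0.0005,0.002,-0.0003],"roll":0},{"jaw":0.02,"travel":[0,0.002,0],"roll":0},{"jaw":0.02,"travel":[0,0.002,0],"roll":0},{"jaw":0.02,"travel":[0,0.002,0],"roll":0},{"jaw":0.02,"travel":[0,0.002,0],"roll":0},{"jaw":0.02,"travel":[0,0.002,0],"roll":0}]'

```text
clock: 12.18
tcp_pos: [0.5153, -0.0106, 0.2151]
orientation: [[0.992, 0.128, -0.01], [0.128, -0.992, 0.007], [-0.009, -0.008, -1.0]]
wrist_force: [-12.3, 17.0, 9.2]
finger_gap: 0.0278
finger_force: 30.0
```

```bash
python3 -c "from h import *;rep()"
```

```text
t 12.18 n -0.0137 s -0.0476 z 0.2151 yaw 7.36 | Fn -9.9 Ft 18.5 Fz 9.2 Mz 0.34 tilt -0.0100 0.0065 gap 0.0278
```

>>> play_rows --rows '[{"jaw":0.02,"travel":[0.0005,0.002,-0.0005],"roll":0},{"jaw":0.02,"travel":[0,0.002,0],"roll":0},{"jaw":0.02,"travel":[0,0.002,0],"roll":0},{"jaw":0.02,"travel":[0,0.002,0],"roll":0},{"jaw":0.02,"travel":[0,0.002,0],"roll":0}]'

```text
clock: 12.6
tcp_pos: [0.5168, -0.0206, 0.2151]
orientation: [[0.992, 0.128, -0.011], [0.128, -0.992, 0.006], [-0.01, -0.008, -1.0]]
wrist_force: [-13.8, 15.6, 6.4]
finger_gap: 0.028
finger_force: 30.0
```

```bash
cat >> h.py <<'E'
def look(n):
    im,d=cams.get_image('top');save(im,n+'.png');H,S,V=cv2.split(cv2.cvtColor(im,cv2.COLOR_RGB2HSV));c,T=pose('top')
    w=roi((S<40)&(V>190),205,90,290,160);print('box',rect(onplane(c,T,quad(w),.069)))
    y=roi((H>22)&(H<35)&(S>120)&(V>150),150,60,330,200);print('blade',rect(onplane(c,T,quad(y),.019)))
    pu=roi((V<85),125,112,172,162); print('pu',rect(onplane(c,T,quad(pu),.059)))
E
python3 -c "
from h import *;rep();look('top5')
im,_=cams.get_image('wrist');save(im,'w5.png')"
```

```text
t 12.60 n -0.0135 s -0.0576 z 0.2151 yaw 7.38 | Fn -11.6 Ft 17.3 Fz 6.4 Mz 0.32 tilt -0.0111 0.0064 gap 0.0280
box (array([654.9, -68.3]), array([109.6, 100.6]), 8.7)
blade (array([701.9,   7.3]), array([54.8, 32. ]), 1.45)
pu (array([624.8, 175.6]), array([111.1,  97.2]), 6.71)
```

View pics/w5.png

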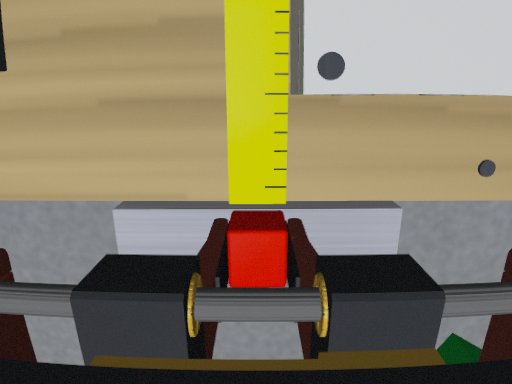

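The box's side is now nearly parallel to the blade (1.2° left by the top view), and the stock sits at the board edge (rows 200–204). I'll push a little further.

>>> play_rows --rows '[{"jaw":0.02,"travel":[0,0.002,-0.0003],"roll":0},{"jaw":0.02,"travel":[0,0.002,0],"roll":0},{"jaw":0.02,"travel":[0,0.002,0],"roll":0},{"jaw":0.02,"travel":[0,0.002,0],"roll":0},{"jaw":0.02,"travel":[0,0.002,0],"roll":0},{"jaw":0.02,"travel":[0,0,0],"roll":0}]'

```text
clock: 13.2
tcp_pos: [0.5182, -0.031, 0.2152]
orientation: [[0.992, 0.128, -0.011], [0.129, -0.992, 0.006], [-0.01, -0.007, -1.0]]
wrist_force: [-13.6, 11.2, 1.8]
finger_gap: 0.0277
finger_force: 30.0
```

```bash
cat >> h.py <<'E'
def wl(n):
    # blade right edge, box front edge/side angles in the wrist view
    st=r.get_state();im,d=cams.get_image('wrist');save(im,n+'.png');c,T=pose('wrist',st);H,S,V=cv2.split(cv2.cvtColor(im,cv2.COLOR_RGB2HSV))
    def ln(px,z,ax):
        P=onplane(c,T,px,z);v=cv2.fitLine(P[:,:2].astype(np.float32),cv2.DIST_HUBER,0,.001,.001).ravel()
        a=np.degrees(np.arctan2(v[1],v[0]));return round((a+(90 if ax else 0)+45)%180-45,2)
    wood=(H>8)&(H<25)&(S>70)
    print('edge',ln([(x,150+np.where(wood[150:225,x])[0].max()+.5) for x in list(range(5,100,5))+list(range(410,508,5))],.014,1))
    yel=(H>22)&(H<35)&(S>120)&(V>150)
    print('blade',ln([(200+np.mean(np.where(yel[y,200:320])[0]),y) for y in range(5,190,5)],.019,0))
    wh=(S<40)&(V>190);xs=range(330,508,5)
    print('box front',ln([(x,np.where(wh[:150,x])[0].max()+.5) for x in xs],.069,1), 'side',ln([(290+np.where(wh[y,290:400])[0].min()-.5,y) for y in range(3,80,4)],.069,0))
E
python3 -c "
from h import *;rep();look('top6');wl('w6')"
```

```text
t 13.20 n -0.0135 s -0.0682 z 0.2152 yaw 7.39 | Fn -12.1 Ft 12.8 Fz 1.8 Mz 0.24 tilt -0.0110 0.0057 gap 0.0277
box (array([655.1, -78.3]), array([109.6, 100.5]), 7.66)
blade (array([704.8,  -3.2]), array([49.4, 32. ]), 1.39)
pu (array([626.8, 175.3]), array([107.3,  98.1]), 6.71)
edge 7.42
blade 7.65
box front 7.59 side 7.43
```

The box is square within about 0.2° and touching the blade: 66 mm centre to centre, which is the nominal value. One last short push, then I'll take the load off in steps before letting go.

>>> play_rows --rows '[{"jaw":0.02,"travel":[0,0.0015,0],"roll":0},{"jaw":0.02,"travel":[0,0.0015,0],"roll":0},{"jaw":0.02,"travel":[0,0,0],"roll":0},{"jaw":0.02,"travel":[0,0,0],"roll":0},{"jaw":0.02,"travel":[0,-0.001,0],"roll":0},{"jaw":0.02,"travel":[0,-0.001,0],"roll":0},{"jaw":0.02,"travel":[0,0,0],"roll":0}]'

```text
clock: 13.88
tcp_pos: [0.5185, -0.0331, 0.2151]
orientation: [[0.991, 0.13, -0.011], [0.13, -0.992, 0.003], [-0.01, -0.004, -1.0]]
wrist_force: [-13.3, 3.2, -1.6]
finger_gap: 0.0282
finger_force: 30.0
```

```bash
python3 -c "from h import *;rep()"
```

```text
t 13.88 n -0.0135 s -0.0703 z 0.2151 yaw 7.46 | Fn -12.7 Ft 4.9 Fz -1.6 Mz 0.17 tilt -0.0107 0.0027 gap 0.0282
```

>>> play_rows --rows '[{"jaw":0.02,"travel":[-0.001,-0.0005,0],"roll":0},{"jaw":0.02,"travel":[-0.001,0,0],"roll":0},{"jaw":0.02,"travel":[0,0,0],"roll":0},{"jaw":0.02,"travel":[0,0,0],"roll":0}]'

```text
clock: 14.22
tcp_pos: [0.5179, -0.0332, 0.2151]
orientation: [[0.992, 0.129, -0.007], [0.129, -0.992, 0.003], [-0.007, -0.004, -1.0]]
wrist_force: [-8.2, 3.5, -5.0]
finger_gap: 0.0279
finger_force: 30.0
```

```bash
python3 -c "from h import *;rep()"
```

```text
t 14.22 n -0.0141 s -0.0702 z 0.2151 yaw 7.43 | Fn -7.7 Ft 4.5 Fz -5.0 Mz 0.18 tilt -0.0071 0.0027 gap 0.0279
```

>>> play_rows --rows '[{"jaw":0.02,"travel":[-0.001,-0.0005,0.0004],"roll":0},{"jaw":0.02,"travel":[-0.0007,0,0],"roll":0},{"jaw":0.02,"travel":[0,0,0],"roll":0},{"jaw":0.02,"travel":[0,0,0],"roll":0}]'

```text
clock: 14.55
tcp_pos: [0.5173, -0.0331, 0.2151]
orientation: [[0.992, 0.129, -0.004], [0.129, -0.992, 0.002], [-0.004, -0.003, -1.0]]
wrist_force: [-5.1, 3.8, -6.1]
finger_gap: 0.0279
finger_force: 30.0
```

```bash
python3 -c "from h import *;rep()"
```

```text
t 14.55 n -0.0146 s -0.0701 z 0.2151 yaw 7.42 | Fn -4.5 Ft 4.4 Fz -6.1 Mz 0.15 tilt -0.0041 0.0021 gap 0.0279
```

>>> play_rows --rows '[{"jaw":0.02,"travel":[-0.0008,-0.0005,0.0007],"roll":0},{"jaw":0.02,"travel":[0,0,0],"roll":0},{"jaw":0.02,"travel":[0,0,0],"roll":0}]'

```text
clock: 14.8
tcp_pos: [0.517, -0.0329, 0.2148]
orientation: [[0.992, 0.129, -0.003], [0.129, -0.992, 0.001], [-0.002, -0.002, -1.0]]
wrist_force: [-5.0, 2.5, -4.8]
finger_gap: 0.0279
finger_force: 30.0
```

```bash
python3 -c "from h import *;rep()"
```

```text
t 14.80 n -0.0149 s -0.0699 z 0.2148 yaw 7.44 | Fn -4.6 Ft 3.1 Fz -4.8 Mz 0.12 tilt -0.0026 0.0014 gap 0.0279
```

>>> play_rows --rows '[{"jaw":0.02,"travel":[-0.0003,-0.0003,0.0003],"roll":0},{"jaw":0.02,"travel":[0,0,0],"roll":0},{"jaw":0.034,"travel":[0,0,0],"roll":0},{"jaw":0.034,"travel":[0,0,0],"roll":0},{"jaw":0.04,"travel":[0,0,0],"roll":0},{"jaw":0.044,"travel":[0,0,0],"roll":0},{"jaw":0.05,"travel":[0,0,0],"roll":0},{"jaw":0.05,"travel":[0,0,0],"roll":0},{"jaw":0.05,"travel":[0,0,0],"roll":0}]'

```text
clock: 15.55
tcp_pos: [0.5179, -0.0334, 0.215]
orientation: [[0.992, 0.129, 0.001], [0.129, -0.992, 0.0], [0.001, 0.0, -1.0]]
wrist_force: [0.0, -0.0, -0.5]
finger_gap: 0.0496
finger_force: 0.0
```

```bash
python3 -c "
from h import *;rep();wl('w7')"
```

```text
t 15.55 n -0.0141 s -0.0705 z 0.2150 yaw 7.44 | Fn 0.0 Ft -0.0 Fz -0.5 Mz 0.02 tilt 0.0006 0.0000 gap 0.0496
edge 7.47
blade 7.61
box front 7.41 side 7.65
```

Released with no force left on the gripper. Next I'll raise the arm clear and check the result.

>>> play_rows --rows '[{"jaw":0.05,"travel":[0,0,-0.01],"roll":0},{"jaw":0.05,"travel":[0,0,-0.02],"roll":0},{"jaw":0.05,"travel":[0,0,-0.03],"roll":0},{"jaw":0.05,"travel":[0,0,-0.03],"roll":0},{"jaw":0.05,"travel":[0,0,-0.03],"roll":0},{"jaw":0.05,"travel":[0,0,-0.03],"roll":0},{"jaw":0.05,"travel":[0,0,0],"roll":0},{"jaw":0.05,"travel":[0,0,0],"roll":0},{"jaw":0.05,"travel":[0,0,0],"roll":0}]'

```text
clock: 16.35
tcp_pos: [0.5172, -0.0332, 0.3649]
orientation: [[0.992, 0.13, -0.0], [0.13, -0.992, 0.0], [-0.0, -0.0, -1.0]]
wrist_force: [0.3, 1.1, -0.1]
finger_gap: 0.0501
finger_force: 0.0
```

```bash
python3 - <<'E'
from h import *
rep();look('top8');st=r.get_state();im,d=cams.get_image('wrist');save(im,'w8.png');np.savez('w8.npz',im=im,d=d,o=st['orientation'],t=st['tcp_pos'])
E
```

```text
t 16.35 n -0.0147 s -0.0702 z 0.3649 yaw 7.44 | Fn 0.4 Ft 1.0 Fz -0.1 Mz -0.03 tilt -0.0001 0.0001 gap 0.0501
box (array([ 659.7, -111.6]), array([107.8,  38.8]), 7.64)Traceback (most recent call last):
  File "<stdin>", line 2, in <module>
  File "h.py", line 29, in look
    y=roi((H>22)&(H<35)&(S>120)&(V>150),150,60,330,200);print('blade',rect(onplane(c,T,quad(y),.019)))
                                                                                       ~~~~^^^
  File "h.py", line 18, in quad
    return max(cs,key=cv2.contourArea)[:,0].astype(float)
           ~~~^^^^^^^^^^^^^^^^^^^^^^^^
ValueError: max() iterable argument is empty
```

```bash
python3 - <<'E'
from h import *
st=r.get_state();im,d=cams.get_image('wrist');np.savez('w8.npz',im=im,d=d,o=st['orientation'],t=st['tcp_pos'])
save(cv2.resize(im,(800,600)),'w8.png')
E
```

```text
(no output)
```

View pics/w8.png

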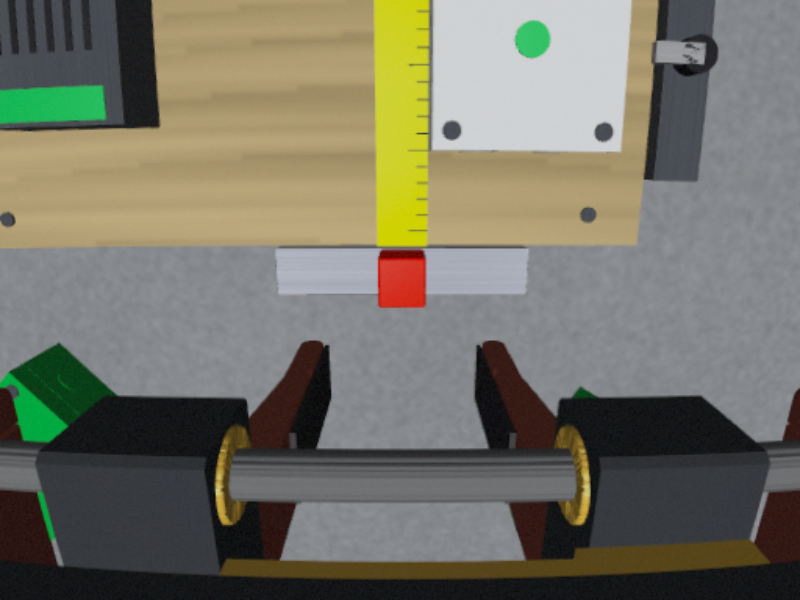

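The stock's front (row 247) meets the board edge (246) from end to end, and the box's side (column 430) lies along the blade's edge (429). I'll put numbers on both gaps.

```bash
python3 - <<'E'
from h import *
z=np.load('w8.npz');im=z['im'];c,T=pose('wrist',dict(orientation=z['o'],tcp_pos=z['t']))
H,S,V=cv2.split(cv2.cvtColor(im,cv2.COLOR_RGB2HSV));n=np.array([.9915,.1298]);t=np.array([-.1298,.9915])
wood=(H>8)&(H<25)&(S>70)
f=lambda px,zz,v:onplane(c,T,px,zz)[:,:2]@v*1000
xs=list(range(15,170,5))+list(range(345,400,5))
e=f([(x,120+np.where(wood[120:175,x])[0].max()+.5) for x in xs],.014,n);print('edge',np.median(e[:31]),np.median(e[31:]))
g=(S<40)&(V>150)
for a,b in [(180,190),(230,240),(276,286),(325,335)]:
    q=[(x,150+np.where(g[150:200,x])[0].min()-.5) for x in range(a,b)];q2=[(x,150+np.where(g[150:195,x])[0].max()+.5) for x in range(a,b)]
    print('stock top front',np.median(f(q,.028,n)),'rear',np.median(f(q2,.028,n)))
yel=(H>22)&(H<35)&(S>110)&(V>140);wh=(S<40)&(V>190)
for y in (10,40,70,90):
    b=f([(np.where(yel[y,200:300])[0].max()+200.5,y)],.019,t); w=f([(np.where(wh[y,260:330])[0].min()+259.5,y)],.069,t);print('blade',b,'box',w)
E
```

```text
edge 522.1943655743456 522.6891691459
stock top front 522.2281841796175 rear 491.6876397681299
stock top front 522.035857789235 rear 492.65137372998663
stock top front 521.9632783857658 rear 491.5416452586337
stock top front 521.9950768821182 rear 491.4648677478508
blade [-115.90633427] box [-115.81579237]
blade [-116.09772139] box [-116.01270815]
blade [-115.37658352] box [-116.24286891]
blade [-115.53344108] box [-115.6049936]
```

The stock is flush within 0.5 mm and the box touches the blade, so I'm handing in.

```bash
python3 -c "
from plant import r
print(r.finish_job())"
```

```text
the job is handed in; nothing more can be done
None
```

I handed the job in at about 16 s of the 54 s allowed; no verdict came back. By my last camera measurements, the square lies flat with its stock within about 0.7 mm of the board's front edge, and the white box is square to the board within about 0.2° and against the blade. The power unit measured within 3 mm of its start (camera error included) at the last check before release, and the gripper showed no sign of touching the box.

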